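Sort the loose parts into the colour-coded trays

ROBOT

A 6-joint arm with a two-finger parallel gripper is mounted at the origin on the work surface; the furniture and walls round the work are solid. World frame = base frame: x ahead of the robot, y to its left, z up, the work surface at z = 0. Lengths are in m, angles in rad, forces in N, time in s.
With the tool pointing down it reaches from about 0.25 to 0.725 m from the base axis. Payload 4 kg.
Tool frame: the origin (TCP) lies on the centre line of the jaws, within the pads' length; the fingertips stand 17 mm ahead of it and the grasp point (between the pads) lies 2 mm behind it; z points along the fingers, y is the line along which they close (so a half turn about z gives the same grasp; the last joint's range is limited). The gripper opens to 85 mm and grips with 20 to 120 N. Pads are 22 mm wide; open, the fingers measure 114 mm over their backs; the gripper's body (76 mm by 85 mm) begins 54 mm behind the grasp point. The pads swing forward as they close: fully open they stand 13 mm farther back than shut.
Start: joints at [-1.224, 0.241, 0.005, 1.335, 0, 1.571], TCP at [0.17, -0.47, 0.248] pointing down, gripper open.
Joint ranges: [-2.72, 2.72], [-1.05, 1.87], [-1.09, 1.28], [-1.99, 2.15], [-1.42, 1.44], [-3.14, 3.14]. Speed limits (rad/s): [2.79, 2.79, 3.14, 3.14, 3.14, 3.14].

INTERFACE

Orientations are given as a unit quaternion [x, y, z, w].
In Python, from workcell import get_obs, imaging, order gives the robot as it stands.
- The arm moves only by the tool apply_moves, never from a script. Its argument "targets" is a list that holds one entry, the list of rows, each a list of 5 numbers: the shift along the world's x, y, z in units of 40 mm (1.0 is 40 mm), then the turn about the world's z in degrees, then the gripper command: -1 is shut, 1 is fully open, values between are in proportion. In form: [[[dx, dy, dz, turn, fingers], ...]]. A call has 1 to 8 rows; each row shifts and turns the commanded pose from where the row before left it; what a row does not reach is not made up. A row lasts 1/12 s, in which the tool goes at most 41.7 mm and 7.16 degrees, less where a joint would pass 70% of its speed; a pose out of reach is approached as far as the arm can. A call is refused whole if a number of a shift passes 1 or a number of a turn 7.16, either way. A call with a gripper value outside its range is refused whole. The fingers move at their own pace and stop on an object; the grip force is fixed at half the most. Time passes only in rows, so rows that do not move let the fingers close. It gives the time, the measured TCP pose, the force, the opening and the grip force at its end, in the units of the state.
- get_obs(): the state, without advancing time (a new reading comes with each control period).
- imaging.camera(name): name is "scene" or "top" or "wrist"; returns (picture, depth): 384x512x3 uint8, blue, green, red; 384x512 float32, m along the optical axis (not along the pixel's ray), 0 where there is no reading.
- imaging.get_calibration(name): a dict with "camera_matrix" (3x3 intrinsics, pixels), "eye" and "rotation" of the camera in the world; the wrist camera has in their place "hand_eye" (4x4, takes a point from camera to tool coordinates, whose origin is the TCP and whose axes are the flange's). Camera axes: x right, y down, z forward; pixel columns grow to the right and rows downward; lengths in m; the calibration is good to about 2 mm. A picture is of the moment at which its call begins: read the wrist's pose just before it. get_calibration takes no time and is no camera call.
- order.job_done(): hands the job in; it is judged then, once.
The state is a dict: "clock": time; "joint_pos": joint angles; "joint_vel": joint speeds; "tau": joint torques, N m; "eef_pos": TCP position; "tool_rot": TCP orientation; "ft_force": force on the tool from outside, world axes, zero at the start; "ft_torque": the same for the moment, N m; "grip_width": finger opening in m; "grasp_force": force on a finger pad.
Only numpy, scipy, OpenCV 4.12 (cv2) and the standard library are available. Lean on these libraries where they do the work, as an engineer would, in place of code of your own. Each camera call takes 0.05 s, during which the arm holds its last target. There are 200 camera calls.

TASK

Sort the four loose parts in the row on the bench into the colour-coded trays: the hex bolt and the hex nut go into the blue tray, one in each of its two bays (either way round); the bronze collar goes into the yellow tray, and the brown emery roll into the red tray. Each must end lying flat on its tray's floor, wholly inside the walls; do not shift or knock over the white bottle or the marker pen.

Things in the scene. Friction and masses are not known exactly. Their poses are not given: they have to be found in the camera images.
- hex_bolt: steel hexagon bolt lying on its side, 44 mm long, head 17 mm across, 19 mm high; shank along its own x (head at the -x end). Origin: under the middle, at bench level; the shank's axis lies 10 mm above it. Grip across the shank (along its own y) at the origin; the shank is 8 mm wide to the fingers, from 6 to 14 mm high. 50 g. It may roll over on its side: that does no harm.
- hex_nut: grey steel hexagon nut lying flat, 24 mm across the flats (along its own x, and every 60 degrees from it), 27 mm over the corners (y), 13 mm high. Origin: centre of the underside. 30 g.
- bronze_collar: turned bronze collar (a tan ring with a lower flange), 52 mm diameter, 20 mm high, lying flat. The flange side is upright only in the lowest 8 mm, above it tapers to 44 mm: grip it low, with the fingertips near the bench, along any diameter. Origin: centre of the underside. 180 g.
- emery_roll: dark brown roll of emery tape lying flat, 60 mm diameter, 25 mm high, straight sides. Origin: centre of the underside. 110 g. All four parts lie in a row just beyond a black welding helmet (280 mm high) and a curved black visor (150 mm high); the visor also stands between the row and the tray place on the left: carry parts 0.2 m or more above the bench.
- blue_tray: blue tray: a shallow open tray fixed to the bench, outside 98 mm along its x by 133 mm along its y, 12 mm high; walls and floor are 3 mm thick, so the inner floor lies 3 mm above the bench and the walls stand 9 mm above that floor. Origin: centre of the underside, z up. A wall 3 mm thick and as high as the others runs along its x through the middle and makes two equal bays, each inside 92 mm (x) by 62 mm (y), their centres at y = -33 mm and y = +33 mm.
- yellow_tray: yellow tray: a shallow open tray fixed to the bench, outside 98 mm along its x by 84 mm along its y, 12 mm high; walls and floor are 3 mm thick, so the inner floor lies 3 mm above the bench and the walls stand 9 mm above that floor. Origin: centre of the underside, z up. One undivided bay, inside 92 mm (x) by 78 mm (y), centred on the origin.
- red_tray: red tray: a shallow open tray fixed to the bench, outside 98 mm along its x by 84 mm along its y, 12 mm high; walls and floor are 3 mm thick, so the inner floor lies 3 mm above the bench and the walls stand 9 mm above that floor. Origin: centre of the underside, z up. One undivided bay, inside 92 mm (x) by 78 mm (y), centred on the origin.
- flux_bottle: bystander: white plastic bottle with a blue cap, 48 mm diameter, 84 mm high, standing loose beyond the row of parts. Origin: centre of the underside. To be left alone.
- marker_pen: bystander: white marker pen with a red end, 132 mm long (its x), 20 mm wide, 17 mm high, lying loose on the far side. Origin: centre of the underside. To be left alone.

How it is judged:
By the outcome, as a careful person would: the job done as asked, in the order asked, and still so for the second after the job is handed in, with the robot touching nothing.
It also fails if it takes over 115 s, if anything falls off the work surface, if the arm or the gripper's body presses on something with over 40 N, if the wrist force passes 120 N, or if a joint passes its speed limit or range.

## Working session

There is one attempt and no reset: what is moved stays moved. The work goes in short steps, Python scripts to look and compute and a tool call to move; the robot and the scene stay as the last step left them, time stands still between calls to the robot, and variables do not carry over. Pictures are saved under pics/ and viewed, at most 14 in all, crops included, and the job is handed in when it is done.

Besides the shell and the picture viewer there is one more tool, called as name(argument=value, ...) on one line, values as JSON. apply_moves: Moves the arm, as the interface text tells. Its arguments: {"type":"object","properties":{"targets":{"type":"array","items":{"type":"array","items":{"type":"array","items":{"type":"number"}}}}},"required":["targets"]}

```bash
mkdir -p pics
cat > h.py <<'E'
import numpy as np, cv2
from workcell import get_obs, imaging, order
from scipy.spatial.transform import Rotation as R
def pose(name):
    c=imaging.get_calibration(name); K=np.array(c["camera_matrix"])
    if name=="wrist":
        o=get_obs(); T=np.eye(4); T[:3,:3]=R.from_quat(o["tool_rot"]).as_matrix(); T[:3,3]=o["eef_pos"]
        M=T@np.array(c["hand_eye"])
    else:
        M=np.eye(4); M[:3,:3]=np.array(c["rotation"]); M[:3,3]=np.array(c["eye"]).ravel()
    return K,M
def shot(name,fn):
    K,M=pose(name); p,d=imaging.camera(name); cv2.imwrite("pics/%s.png"%fn,p)
    np.savez("pics/%s.npz"%fn,p=p,d=d,K=K,M=M); return p,d,K,M
def at(fn,u,v,z):  # ray meets plane z
    f=np.load("pics/%s.npz"%fn); r=f["M"][:3,:3]@np.linalg.inv(f["K"])@[u,v,1]; e=f["M"][:3,3]
    return e+r*(z-e[2])/r[2]
def cloud(fn):
    f=np.load("pics/%s.npz"%fn); d=f["d"]; v,u=np.indices(d.shape)
    P=np.linalg.inv(f["K"])@np.stack([u*d,v*d,d]).reshape(3,-1)
    return (f["M"][:3,:3]@P).T.reshape(*d.shape,3)+f["M"][:3,3]
def proj(fn,P):
    f=np.load("pics/%s.npz"%fn); q=f["K"]@(f["M"][:3,:3].T@(np.asarray(P,float)-f["M"][:3,3])); return q[:2]/q[2]
E
python3 - <<'E'
from h import *
o=get_obs(); print(o)
for n in("scene","top"):
    p,d,K,M=shot(n,n+"0"); print(n,M.round(3).tolist(),K.tolist())
    cv2.imwrite("pics/%s0b.png"%n,cv2.resize(p,(800,600)))
E
```

```text
{'clock': 0.0, 'joint_pos': array([-1.22397029e+00,  2.41430760e-01,  3.75821841e-03,  1.33520482e+00,
       -6.95764595e-06,  1.57080849e+00]), 'joint_vel': array([ 0.00031639,  0.00015208, -0.00095549, -0.00123111,  0.00110531,
        0.00044759]), 'tau': array([ 5.06814995e-04, -3.72318971e+01,  2.52407956e+01,  1.67839701e-02,
       -3.74306273e-05, -1.54501478e-06]), 'eef_pos': array([ 0.16975738, -0.46968096,  0.24741701]), 'tool_rot': array([ 9.85002121e-01,  1.72539095e-01, -1.82969158e-04, -1.02431009e-03]), 'ft_force': array([ 0.33233085,  0.15193121, -0.3440691 ]), 'ft_torque': array([0.0097169 , 0.01464327, 0.04579634]), 'grasp_force': 0.0, 'grip_width': 0.08519897625850728}Traceback (most recent call last):
  File "<stdin>", line 4, in <module>
  File "h.py", line 13, in shot
    K,M=pose(name); p,d=imaging.camera(name); cv2.imwrite("pics/%s.png"%fn,p)
        ~~~~^^^^^^
  File "h.py", line 10, in pose
    M=np.eye(4); M[:3,:3]=np.array(c["rotation"]); M[:3,3]=np.array(c["eye"]).ravel()
                 ~^^^^^^^
ValueError: could not broadcast input array from shape (4,) into shape (3,3)
```

```bash
sed -i 's/M\[:3,:3\]=np.array(c\["rotation"\])/M[:3,:3]=R.from_quat(c["rotation"]).as_matrix()/' h.py
python3 - <<'E'
from h import *
for n in("scene","top"):
    p,d,K,M=shot(n,n+"0"); print(n,M.round(3).tolist(),K.tolist())
    cv2.imwrite("pics/%s0b.png"%n,cv2.resize(p,(800,600)))
    c=cloud(n+"0"); z=c[...,2][d>0]; print((d>0).mean(),np.histogram(z,bins=[-1,-.02,-.01,-.003,.003,.01,.02,.1,.3,1])[0])
E
```

```text
scene [[-0.689, -0.513, 0.512, 0.167], [-0.724, 0.482, -0.493, 0.465], [0.006, -0.71, -0.704, 0.643], [0.0, 0.0, 0.0, 1.0]] [[370.14461008323207, 0.0, 257.7137233390166], [0.0, 370.14461008323207, 196.24827452006596], [0.0, 0.0, 1.0]]
0.9935353597005209 [48904   754  6094 53808  6279  7863 30657 40978     0]
top [[-0.008, -0.993, 0.12, 0.461], [-1.0, 0.008, 0.0, 0.035], [-0.001, -0.12, -0.993, 1.047], [0.0, 0.0, 0.0, 1.0]] [[425.8756147869633, 0.0, 260.0901547594931], [0.0, 425.8756147869633, 199.71093215527966], [0.0, 0.0, 1.0]]
0.9959513346354166 [59257   406 11951 54485  9812  7405 20385 32111     0]
```

View pics/top0b.png

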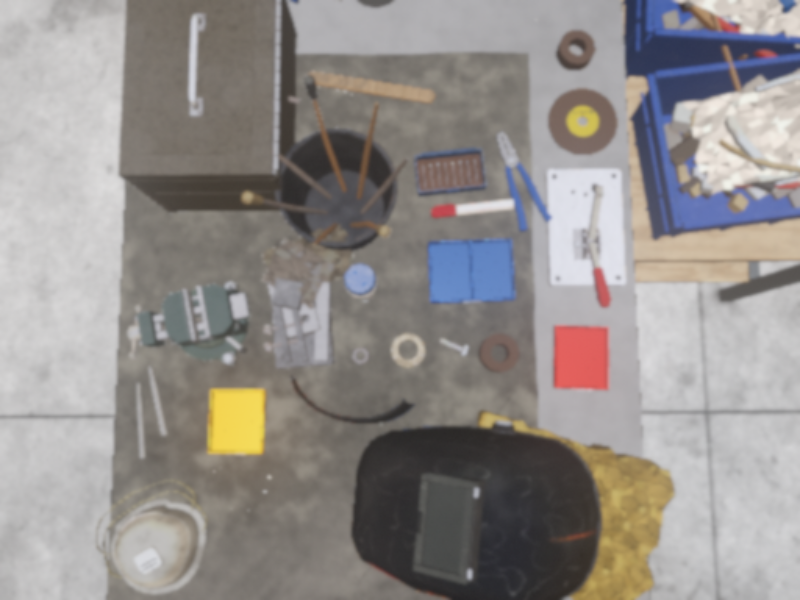

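View pics/scene0b.png

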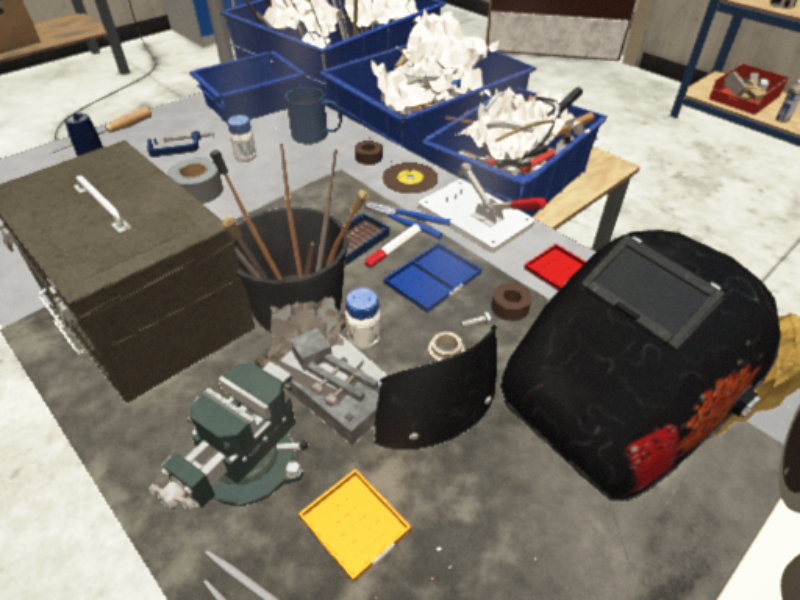

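Top view (800x600): nut (360,355), collar (408,350), bolt (454,346), roll (498,353); trays blue (471,271), yellow (236,421), red (581,357); bottle (360,278), pen (473,208). Now an enlarged crop and first positions.

Run:
```python
from h import *
s=.64
for n,u,v,z in[("nut",360,355,.013),("collar",408,350,.02),("bolt",454,346,.012),("roll",498,353,.025),("bottle",360,278,.084),("pen",473,208,.015)]:
    print(n,at("top0",u*s,v*s,z).round(3))
f=np.load("pics/top0.npz"); p=f["p"]; hsv=cv2.cvtColor(p,cv2.COLOR_BGR2HSV)
for n,(h0,h1),(u,v) in[("blue",(100,125),(471,271)),("yellow",(18,35),(236,421)),("red",(0,8),(581,357))]:
    m=cv2.inRange(hsv,(h0,150,80),(h1,255,255)); 
    k,l,st,c=cv2.connectedComponentsWithStats(m); i=l[int(v*s)+3,int(u*s)+5]
    r=cv2.minAreaRect(np.argwhere(l==i)[:,::-1].astype(np.float32)); b=cv2.boxPoints(r)
    B=np.array([at("top0",*q,.012) for q in b])[:,:2]; print(n,i,B.mean(0).round(4),B.round(3).tolist(),[round(np.linalg.norm(B[j]-B[j-1]),3) for j in(1,2)])
c=cv2.resize(p[190:260,205:345],None,fx=5.7,fy=5.7,interpolation=cv2.INTER_CUBIC); cv2.imwrite("pics/crop1.png",c)
C=cloud("top0"); 
m=(C[...,0]>.05)&(C[...,0]<.4)&(C[...,2]>.05)&(C[...,1]<.15)&(C[...,1]>-.35); P=C[m]; print("helmet/visor", P.max(0),P.min(0))
for x in np.arange(.1,.5,.02): 
    q=C[(abs(C[...,0]-x)<.01)&(abs(C[...,1]+.05)<.25)]; print(round(x,2),[round(float(np.max(q[(abs(q[:,1]-y)<.02),2],initial=-1)),3) for y in np.arange(.16,-.3,-.04)])
```

```text
nut [0.519 0.108 0.013]
collar [0.525 0.033 0.02 ]
bolt [ 0.532 -0.039  0.012]
roll [ 0.519 -0.105  0.025]
bottle [0.628 0.103 0.084]
pen [ 0.751 -0.072  0.015]
blue 0 [0.6317 0.0464] [[1.113, 0.706], [1.102, -0.62], [0.151, -0.545], [0.16, 0.644]] [np.float64(1.326), np.float64(0.953)]
yellow 5 [0.4201 0.2972] [[0.468, 0.341], [0.467, 0.256], [0.372, 0.254], [0.373, 0.338]] [np.float64(0.085), np.float64(0.095)]
red 3 [ 0.5033 -0.2334] [[0.536, -0.198], [0.536, -0.271], [0.47, -0.268], [0.471, -0.196]] [np.float64(0.073), np.float64(0.065)]
helmet/visor [0.39999589 0.11121736 0.27286955] [ 0.16528062 -0.34953371  0.05008912]
0.1 [-1.0, -1.0, -1.0, -1.0, -1.0, -1.0, -1.0, -1.0, -1.0, -1.0, -1.0, -1.0]
0.12 [-1.0, -1.0, -1.0, -1.0, -1.0, -1.0, -1.0, -1.0, -1.0, -1.0, -1.0, -1.0]
0.14 [-1.0, -1.0, -1.0, -1.0, -1.0, -1.0, -1.0, -1.0, -1.0, -0.003, -1.0, -1.0]
0.16 [0.005, 0.004, 0.004, 0.005, 0.004, 0.002, -1.0, -1.0, -1.0, 0.067, 0.067, 0.065]
0.18 [0.004, 0.004, 0.004, 0.005, -1.0, -1.0, -1.0, -1.0, -1.0, 0.082, 0.092, 0.082]
0.2 [0.005, 0.006, 0.003, -1.0, 0.197, -1.0, -1.0, 0.199, 0
[... 570 characters left out ...]
0.136, 0.178, 0.235, 0.258, 0.272, 0.25, 0.248, 0.234, 0.204, 0.072, 0.09]
0.36 [0.004, 0.131, 0.173, 0.206, 0.259, 0.271, 0.247, 0.244, 0.227, 0.191, 0.081, 0.085]
0.38 [0.004, 0.004, 0.163, 0.195, 0.222, 0.237, 0.241, 0.233, 0.216, 0.171, 0.092, 0.001]
0.4 [0.004, 0.005, 0.147, 0.181, 0.206, 0.218, 0.22, 0.215, 0.189, 0.072, 0.002, 0.003]
0.42 [0.111, 0.154, 0.152, 0.112, 0.153, 0.15, 0.137, 0.136, 0.005, 0.001, 0.002, 0.003]
0.44 [0.154, 0.154, 0.148, 0.143, 0.004, 0.005, 0.062, 0.003, 0.005, 0.003, 0.001, 0.002]
0.46 [0.15, 0.006, 0.004, 1.047, 0.005, 0.004, 0.004, 0.005, 0.004, 0.014, 0.014, 0.014]
0.48 [0.005, 0.005, 0.006, 0.006, 0.004, 0.004, 0.004, 0.004, 0.004, 0.015, 0.008, 0.015]
```

View pics/crop1.png

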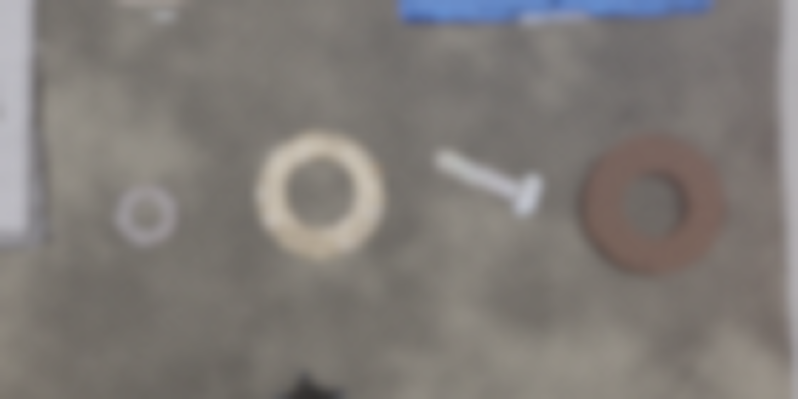

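Crop1 (x5.7): nut (146,215), collar (321,196), bolt head (528,195) to tip (440,158), roll (652,205). Positions are good enough to move above the row and refine with the wrist camera.

apply_moves(targets=[[[0,0,0.75,0,1],[0,0,0.75,0,1],[0,0,0.75,0,1],[0.8,0.55,0,7,1],[0.8,0.55,0,7,1],[0.8,0.55,0,7,1],[0.8,0.55,0,7,1],[0.8,0.55,0,7,1]]])

```text
clock: 0.77
eef_pos: [0.3309, -0.359, 0.338]
tool_rot: [0.886, 0.463, -0.0, -0.0]
ft_force: [0.6, -0.8, 0.4]
grip_width: 0.0853
grasp_force: 0.0
```

apply_moves(targets=[[[0.8,0.55,0,7,1],[0.8,0.55,0,7,1],[0.8,0.55,0,7,1],[0.8,0.55,0,7,1],[0.8,0.55,0,7,1],[0,0.9,0,0,1],[0,0.9,0,0,1],[0,0.9,0,0,1]]])

```text
clock: 1.43
eef_pos: [0.4901, -0.1405, 0.3367]
tool_rot: [0.708, 0.706, -0.001, -0.001]
ft_force: [0.4, -0.2, 0.2]
grip_width: 0.0855
grasp_force: 0.0
```

apply_moves(targets=[[[0,0.9,0,0,1],[0,0.9,0,0,1],[0,0.9,0,0,1],[0,0,0,0,1]]])

```text
clock: 1.77
eef_pos: [0.4894, -0.0288, 0.338]
tool_rot: [0.705, 0.709, 0.001, -0.001]
ft_force: [0.5, -0.4, 0.6]
grip_width: 0.0854
grasp_force: 0.0
```

Run:
```python
from h import *
o=get_obs(); print(o["eef_pos"],o["joint_pos"].round(2),o["clock"])
p,d,K,M=shot("wrist","w1"); print(M.round(3).tolist(),K.tolist()); print(imaging.get_calibration("wrist")["hand_eye"])
cv2.imwrite("pics/w1b.png",cv2.resize(p,(800,600),interpolation=cv2.INTER_CUBIC))
```

```text
[ 0.48941645 -0.02880855  0.33801434] [-0.06  0.2   0.19  1.56  0.    1.51] 1.7667
[[1.0, 0.006, 0.003, 0.489], [0.006, -0.96, -0.28, 0.042], [0.001, 0.28, -0.96, 0.463], [0.0, 0.0, 0.0, 1.0]] [[300.9781649235795, 0.0, 257.58483450965844], [0.0, 300.9781649235795, 183.81318416250892], [0.0, 0.0, 1.0]]
[[ 1.09559421e-03 -9.59261438e-01 -2.82517776e-01  7.15895714e-02]
 [ 9.99997566e-01  5.09898867e-04  2.14664447e-03  3.11206596e-04]
 [-1.91513777e-03 -2.82519440e-01  9.59259661e-01 -1.24850797e-01]
 [ 0.00000000e+00  0.00000000e+00  0.00000000e+00  1.00000000e+00]]
```

View pics/w1b.png

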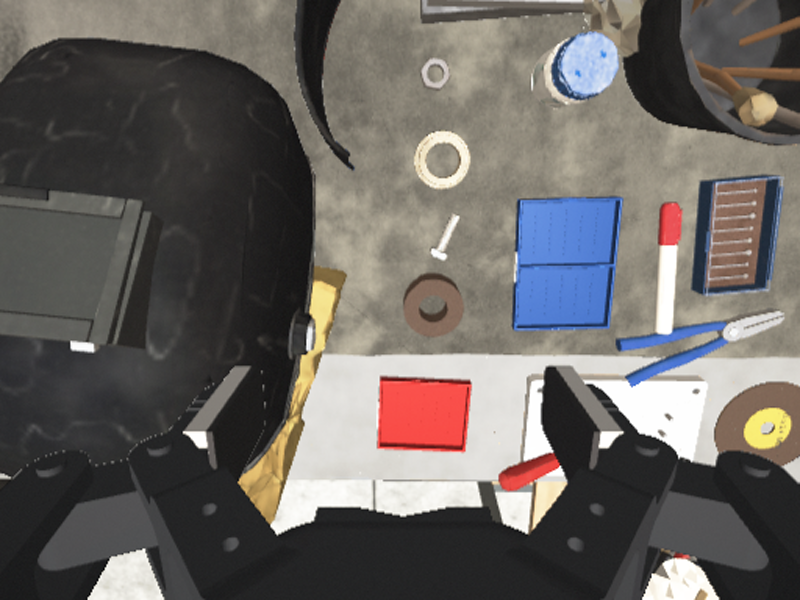

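Wrist view (800x600): nut (435,73), collar (442,160), bolt head (438,252)→tip (458,216), roll (433,305), blue tray corners (519,199),(622,197),(609,329),(514,328), red tray centre (424,414).

Run:
```python
from h import *
p=np.load("pics/w1.npz")["p"]; s=.64
a=cv2.resize(p[30:65,255:301],None,fx=8.5,fy=8.5,interpolation=cv2.INTER_CUBIC)
b=cv2.resize(p[130:170,265:305],None,fx=7.4,fy=7.4,interpolation=cv2.INTER_CUBIC)
h=max(a.shape[0],b.shape[0]); pad=lambda i:cv2.copyMakeBorder(i,0,h-i.shape[0],0,0,0)
cv2.imwrite("pics/w1c.png",np.hstack([pad(a),pad(b)])); print(a.shape,b.shape)
for n,u,v,z in[("nut",435,73,.013),("collar",442,160,.02),("bhead",438,252,.012),("btip",458,216,.01),("roll",433,305,.025)]: print(n,at("w1",u*s,v*s,z).round(4))
C=cloud("w1")
for n,q in[("blue",[(519,199),(622,197),(609,329),(514,328)]),("red",[(379,378),(470,382),(466,451),(378,447)])]:
    P=np.array([at("w1",u*s,v*s,.012)[:2] for u,v in q]); print(n,P.mean(0).round(4),P.round(3).tolist())
q=[(208,389),(265,389),(265,454),(206,455)]; P=np.array([at("top0",u*s,v*s,.012)[:2] for u,v in q]); print("yel",P.mean(0).round(4),P.round(3).tolist())
# same in top, crop scale 5.7
for n,u,v,z in[("nut",146,215,.013),("collar",321,196,.02),("bhead",528,195,.012),("btip",440,158,.01),("roll",652,205,.025)]: print(n,at("top0",u/5.7+205,v/5.7+190,z).round(4))
q=[(429,241),(513,239),(515,302),(430,303)]; P=np.array([at("top0",u*s,v*s,.012)[:2] for u,v in q]); print("blue top",P.mean(0).round(4),P.round(3).tolist())
# finger tip z
for u0,u1 in((100,170),(340,400)):
    t=C[225:300,u0:u1]; t=t[(t[...,2]>.25)]; o=get_obs()["eef_pos"]; print("tip",(t-o).min(0),(t-o).max(0))
```

```text
(298, 391, 3) (296, 296, 3)
nut [0.5181 0.1078 0.013 ]
collar [0.5259 0.034  0.02  ]
bhead [ 0.5252 -0.053   0.012 ]
btip [ 0.5436 -0.018   0.01  ]
roll [ 0.5207 -0.1033  0.025 ]
blue [ 0.6517 -0.0662] [[0.601, -0.001], [0.698, 0.001], [0.703, -0.132], [0.605, -0.132]]
red [ 0.5142 -0.2337] [[0.466, -0.189], [0.563, -0.193], [0.563, -0.278], [0.465, -0.274]]
yel [0.418  0.2982] [[0.468, 0.343], [0.467, 0.254], [0.369, 0.253], [0.368, 0.343]]
nut [0.5174 0.1071 0.013 ]
collar [0.5245 0.0325 0.02  ]
bhead [ 0.5247 -0.0558  0.012 ]
btip [ 0.5409 -0.0186  0.01  ]
roll [ 0.5192 -0.1068  0.025 ]
blue top [ 0.6497 -0.0687] [[0.699, -0.002], [0.701, -0.135], [0.6, -0.136], [0.599, -0.002]]
tip [-0.05645228 -0.00945076 -0.00573681] [-1.05258583e-04  7.37049013e-02  1.25064245e-01]
tip [-0.00010526 -0.00858195 -0.00486913] [0.05678338 0.0737049  0.12506425]
```

View pics/w1c.png

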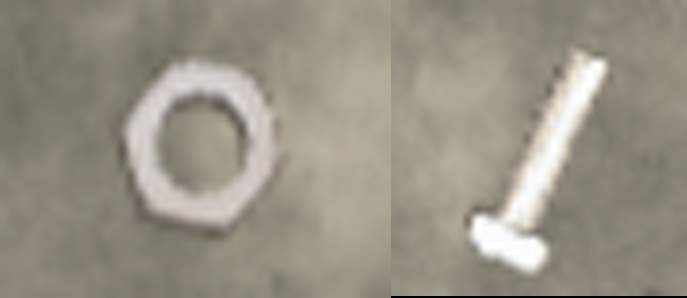

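apply_moves(targets=[[[0.57,-0.1,0,-6,0],[0.57,-0.1,0,-6,0],[0,0,-1,-6,0],[0,0,-1,-5,0],[0,0,-1,0,0],[0,0,-1,0,0],[0,0,-1,0,0],[0,0,-1,0,0]]])

```text
clock: 2.48
eef_pos: [0.5351, -0.0436, 0.0963]
tool_rot: [0.835, 0.55, -0.0, 0.0]
ft_force: [1.0, 0.9, -0.2]
grip_width: 0.0429
grasp_force: 0.0
```

apply_moves(targets=[[[0,0,0,0,0],[0,0,0,0,0]]])

```text
clock: 2.65
eef_pos: [0.5333, -0.043, 0.0963]
tool_rot: [0.835, 0.55, -0.003, -0.002]
ft_force: [1.0, 0.2, 0.5]
grip_width: 0.0428
grasp_force: 0.0
```

Run:
```python
from h import *
o=get_obs(); print(o["eef_pos"],o["joint_pos"].round(2),o["grip_width"],o["ft_force"])
p,d,K,M=shot("wrist","w2")
cv2.imwrite("pics/w2b.png",cv2.resize(p,(800,600),interpolation=cv2.INTER_CUBIC))
C=cloud("w2")-o["eef_pos"]; m=(d>0)&(C[...,2]<.05)&(C[...,2]>-.06)&(np.linalg.norm(C[...,:2],axis=-1)<.06); print("tip z rel",np.percentile(C[m][:,2],[0,1,5]))
```

```text
[ 0.53325521 -0.04303225  0.09632913] [-0.08  0.43 -0.15  1.   -0.    1.9 ] 0.04280499665997682 [1.0074509  0.22245521 0.47818353]
tip z rel [-0.01679419 -0.01025785 -0.00109994]
```

View pics/w2b.png

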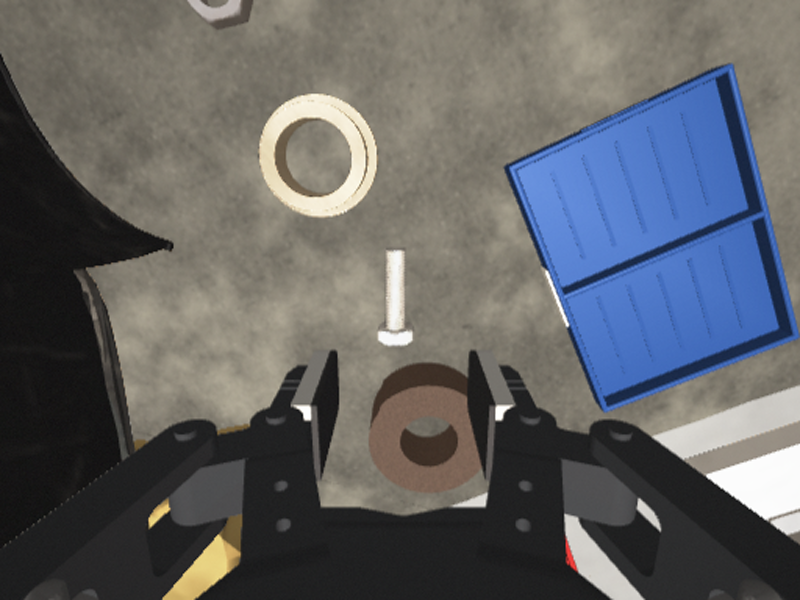

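Wrist view 2: bolt upright between the jaws' line, head end (395,345), tip (396,249); collar top (311,155), blue tray corners (512,167),(731,66),(797,335),(606,409).

Run:
```python
from h import *
s=.64; g=lambda u,v,z:at("w2",u*s,v*s,z)[:2]
h,t=g(395,345,.008),g(396,249,.012); print("bolt",h.round(4),t.round(4),((h+t)/2).round(4),np.linalg.norm(h-t),np.degrees(np.arctan2(*(t-h)[::-1])))
print("head/shank z", cloud("w2")[[int(290*s)],[int(395*s)]])
print("collar",g(311,155,.02), "tcp-axis point", get_obs()["eef_pos"])
P=np.array([g(*q,.012) for q in[(510,167),(731,66),(798,338),(606,409)]]); print(P.round(4).tolist(),P.mean(0))
print("jaw mid px", [proj("w2",get_obs()["eef_pos"]-[0,0,k])/s for k in(0,.085)])
```

```text
bolt [ 0.522  -0.0607] [ 0.5419 -0.0161] [ 0.5319 -0.0384] 0.0487810249178259 65.97521501315772
head/shank z [[ 0.53349803 -0.0329197   0.01265188]]
collar [0.52610647 0.03529072] tcp-axis point [ 0.53578806 -0.04307241  0.09895183]
[[0.6013, -0.0024], [0.6969, -0.0], [0.7011, -0.131], [0.6063, -0.1323]] [ 0.65140182 -0.06643295]
jaw mid px [array([408.27213193, 401.9189235 ]), array([406.89120431, 307.25509368])]
```

apply_moves(targets=[[[-0.02,0.14,0,0,0],[0,0,-0.8,0,0],[0,0,-0.7,0,0],[0,0,-0.4,0,0],[0,0,0,0,0],[0,0,0,0,-0.4]]])

```text
clock: 3.2
eef_pos: [0.5362, -0.0365, 0.0242]
tool_rot: [0.834, 0.551, 0.001, 0.001]
ft_force: [-0.6, 0.7, 1.1]
grip_width: 0.0319
grasp_force: 0.0
```

apply_moves(targets=[[[0,0,0,0,-1],[0,0,0,0,-1],[0,0,0,0,-1],[0,0,0,0,-1],[0,0,0,0,-1]]])

```text
clock: 3.62
eef_pos: [0.5371, -0.0367, 0.025]
tool_rot: [0.834, 0.551, 0.002, 0.002]
ft_force: [-1.4, 0.2, 7.2]
grip_width: 0.0064
grasp_force: 59.2
```

apply_moves(targets=[[[0,0,0.5,0,-1],[0,0,1,0,-1],[0,0,1,0,-1],[0,0,0.5,0,-1],[0.725,-0.39,0,6.25,-1],[0.725,-0.39,0,6.25,-1],[0.725,-0.39,0,6.25,-1],[0.725,-0.39,0,6.25,-1]]])

```text
clock: 4.28
eef_pos: [0.6523, -0.0997, 0.1442]
tool_rot: [0.693, 0.721, 0.001, 0.001]
ft_force: [1.0, -0.4, -1.0]
grip_width: 0.0068
grasp_force: 58.6
```

apply_moves(targets=[[[0,0,0,0,-1],[0,0,0,0,-1],[0,0,0,0,-1]]])

```text
clock: 4.53
eef_pos: [0.6502, -0.099, 0.1423]
tool_rot: [0.696, 0.718, -0.0, -0.0]
ft_force: [0.1, 0.6, 0.1]
grip_width: 0.0065
grasp_force: 58.7
```

Run:
```python
from h import *
o=get_obs(); print(o["eef_pos"],o["grip_width"],o["grasp_force"])
p,d,K,M=shot("wrist","w3")
cv2.imwrite("pics/w3b.png",cv2.resize(p,(800,600),interpolation=cv2.INTER_CUBIC))
```

```text
[ 0.65022154 -0.09895394  0.14232057] 0.006503193174921419 58.70688075927319
```

View pics/w3b.png

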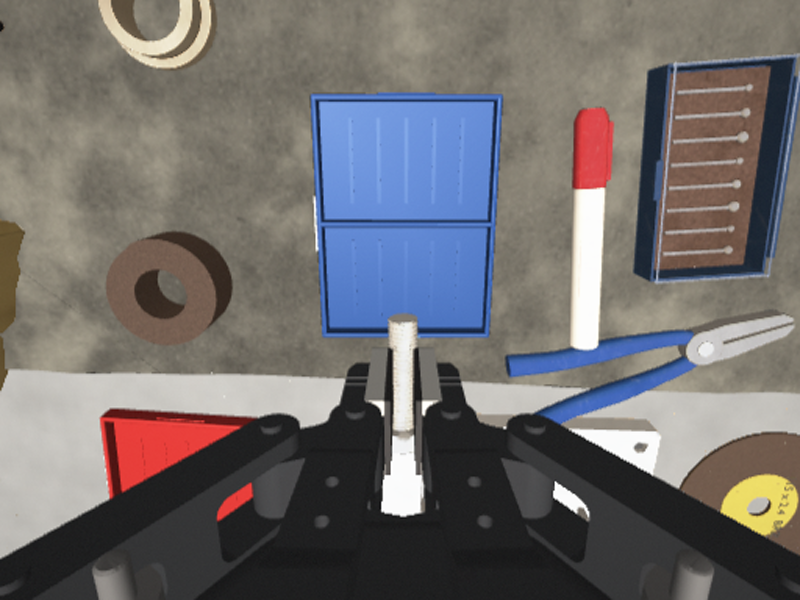

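Wrist view 3: bolt held squarely, tip (403,317); lower blue bay inner corners about (324,228),(490,228),(487,330),(327,330), square with the jaws.

Run:
```python
from h import *
s=.64; e=np.load("pics/w3.npz")["M"]
for n,q in [("lo",[(324,228),(492,228),(489,332),(327,332)]),("hi",[(318,101),(496,101),(492,220),(323,220)]),("red",[(103,411)])]:
    P=np.array([at("w3",u*s,v*s,.012)[:2] for u,v in q]); print(n,P.round(4).tolist(),P.mean(0).round(4))
h=.1423-.012; print("tcp axis px",proj("w3",[.6502,-.0990,.012])/s, "roll",at("w3",168*s,288*s,.025))
```

```text
lo [[0.6072, -0.0702], [0.6988, -0.0672], [0.7023, -0.128], [0.6081, -0.131]] [ 0.6541 -0.0991]
hi [[0.6051, -0.0056], [0.6953, -0.0026], [0.6984, -0.0629], [0.6067, -0.0659]] [ 0.6514 -0.0342]
red [[0.4703, -0.1874]] [ 0.4703 -0.1874]
tcp axis px [401.07559958 281.25389724] roll [ 0.52517919 -0.10316573  0.025     ]
```

apply_moves(targets=[[[0.08,0,-0.8,0,-1],[0,0,-0.9,0,-1],[0,0,-0.7,0,-1],[0,0,-0.3,0,-1],[0,0,-0.17,0,-1],[0,0,0,0,-1],[0,0,0,0,-1],[0,0,0,0,-0.75]]])

```text
clock: 5.25
eef_pos: [0.6549, -0.0989, 0.0296]
tool_rot: [0.695, 0.719, 0.001, 0.001]
ft_force: [-1.4, 0.5, 0.3]
grip_width: 0.0107
grasp_force: 0.1
```

apply_moves(targets=[[[0,0,0,0,-0.6],[0,0,0,0,-0.3],[0,0,0,0,-0.2],[0,0,0.3,0,-0.2],[0,0,0.8,0,-0.2],[0,0,1,0,-0.2],[0,0,1,0,0],[-0.4,0,0.6,0,0]]])

```text
clock: 5.92
eef_pos: [0.6416, -0.0993, 0.1813]
tool_rot: [0.695, 0.719, 0.003, 0.004]
ft_force: [0.1, -0.6, 0.3]
grip_width: 0.0426
grasp_force: 0.0
```

apply_moves(targets=[[[0,0,0.5,0,0],[-0.515,0.86,0,-6.5,0],[-0.515,0.86,0,-6.5,0],[-0.515,0.86,0,-6.5,0],[-0.515,0.86,0,-6.5,0],[-0.515,0.86,0,-6.5,0],[-0.515,0.86,0,-6.5,0],[0,0,-0.8,0,0]]])

```text
clock: 6.58
eef_pos: [0.5153, 0.1135, 0.1704]
tool_rot: [0.895, 0.446, 0.006, 0.0]
ft_force: [1.1, -0.5, -0.2]
grip_width: 0.0425
grasp_force: 0.0
```

apply_moves(targets=[[[0,0,-0.9,0,0],[0,0,-0.6,0,0],[0,0,0,0,0],[0,0,0,0,0],[0,0,0,0,0]]])

```text
clock: 7.0
eef_pos: [0.5158, 0.1074, 0.1054]
tool_rot: [0.895, 0.445, 0.001, 0.0]
ft_force: [0.2, -0.6, -0.3]
grip_width: 0.0427
grasp_force: 0.0
```

Run:
```python
from h import *
o=get_obs(); print(o["eef_pos"],o["grip_width"])
p,d,K,M=shot("wrist","w4")
cv2.imwrite("pics/w4b.png",cv2.resize(p,(800,600),interpolation=cv2.INTER_CUBIC))
```

```text
[0.51578354 0.10740545 0.10543341] 0.04266709355734682
```

View pics/w4b.png

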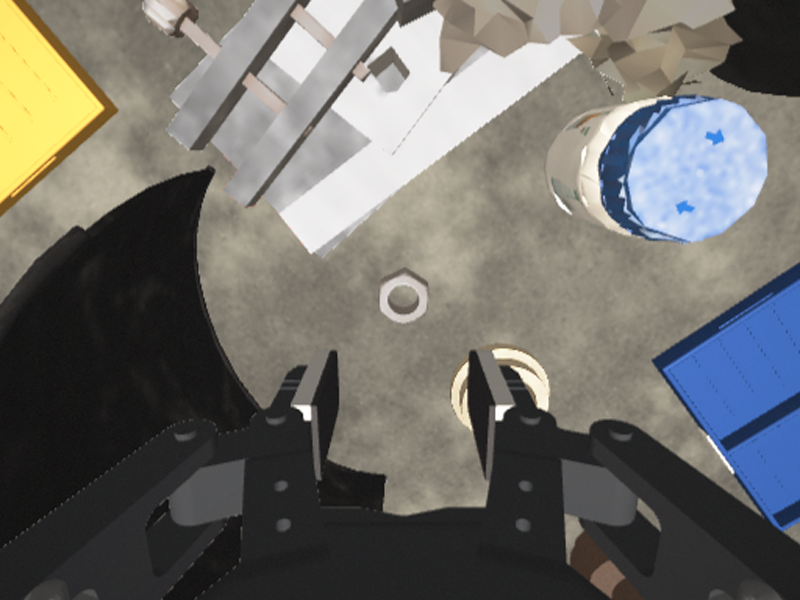

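Wrist view 4: nut (403,299) with its flats left/right, right under the jaw line; visor edge close at left (195,250)→(260,410). Check the clearance to the visor before descending.

Run:
```python
from h import *
Q=[]
for f in("top0","scene0","w1","w4"):
    C=cloud(f); m=(C[...,2]>.03)&(C[...,2]<.17)&(C[...,0]>.40)&(C[...,0]<.55)&(C[...,1]>-.06)&(C[...,1]<.22)
    if f=="w4": m[200:]=False
    if f=="w1": m[210:]=False
    P=C[m]; print(f,len(P)); Q.append(P)
P=np.vstack(Q)
for y in np.arange(-.06,.22,.02):
    q=P[abs(P[:,1]-y)<.01]; print(round(y,2),len(q), [ (np.percentile(k[:,0],95).round(3),len(k)) if len(k:=q[(q[:,2]>a)&(q[:,2]<=a+.04)]) else None for a in(.03,.07,.11)])
```

```text
top0 1387
scene0 4100
w1 4881
w4 17076
-0.06 233 [(np.float64(0.413), 30), (np.float64(0.412), 38), (np.float64(0.411), 89)]
-0.04 511 [(np.float64(0.413), 66), (np.float64(0.413), 73), (np.float64(0.413), 214)]
-0.02 599 [(np.float64(0.412), 79), (np.float64(0.413), 87), (np.float64(0.413), 226)]
0.0 722 [(np.float64(0.411), 90), (np.float64(0.412), 104), (np.float64(0.412), 215)]
0.02 718 [(np.float64(0.444), 76), (np.float64(0.411), 117), (np.float64(0.41), 314)]
0.04 763 [(np.float64(0.443), 67), (np.float64(0.446), 216), (np.float64(0.448), 460)]
0.06 646 [(np.float64(0.424), 52), (np.float64(0.427), 208), (np.float64(0.439), 386)]
0.08 514 [(np.float64(0.419), 126), (np.float64(0.421), 133), (np.float64(0.431), 237)]
0.1 615 [(np.float64(0.418), 152), (np.float64(0.421), 169), (np.float64(0.428), 182)]
0.12 751 [(np.float64(0.42), 193), (np.float64(0.423), 211), (np.float64(0.43), 224)]
0.14 705 [(np.float64(0.427), 233), (np.float64(0.427), 229), (np.float64(0.433), 201)]
0.16 3258 [(np.float64(0.548), 2836), (np.float64(0.437), 174), (np.float64(0.445), 222)]
0.18 6312 [(np.float64(0.547), 3647), (np.float64(0.541), 2089), (np.float64(0.472), 576)]
0.2 8060 [(np.float64(0.546), 3137), (np.float64(0.546), 3632), (np.float64(0.484), 1291)]
0.22 3037 [(np.float64(0.548), 1124), (np.float64(0.548), 1913), None]
```

apply_moves(targets=[[[0,0,-0.8,0,0],[0,0,-0.8,0,0],[0,0,-0.5,0,0],[0,0,0,0,0],[0,0,0,0,-0.3],[0,0,0,0,-1],[0,0,0,0,-1],[0,0,0,0,-1]]])

```text
clock: 7.72
eef_pos: [0.5164, 0.1076, 0.0217]
tool_rot: [0.895, 0.445, 0.002, 0.001]
ft_force: [-0.4, -0.3, 3.6]
grip_width: 0.022
grasp_force: 59.2
```

apply_moves(targets=[[[0,0,0,0,-1],[0,0,0,0,-1],[0,0,0,0,-1]]])

```text
clock: 7.97
eef_pos: [0.5164, 0.1076, 0.0217]
tool_rot: [0.895, 0.445, 0.002, 0.001]
ft_force: [-0.6, -1.0, 7.6]
grip_width: 0.0213
grasp_force: 59.5
```

apply_moves(targets=[[[0,0,0.6,0,-1],[0,0,1,0,-1],[0,0,1,0,-1],[0,0,1,4,-1],[0.673,-0.708,0.2,7,-1],[0.673,-0.708,0,7,-1],[0.673,-0.708,0,7,-1],[0.673,-0.708,0,7,-1]]])

```text
clock: 8.63
eef_pos: [0.6234, -0.0069, 0.1732]
tool_rot: [0.736, 0.677, 0.001, 0.001]
ft_force: [-0.1, 0.9, 0.4]
grip_width: 0.0214
grasp_force: 59.0
```

apply_moves(targets=[[[0.673,-0.708,0,7,-1],[0,0,-0.6,0,-1],[0,0,-0.8,0,-1],[0,0,-0.4,0,-1],[0,0,0,0,-1],[0,0,0,0,-1]]])

```text
clock: 9.13
eef_pos: [0.6482, -0.0343, 0.0988]
tool_rot: [0.695, 0.719, -0.001, -0.001]
ft_force: [0.3, -0.5, 1.6]
grip_width: 0.0211
grasp_force: 59.0
```

Run:
```python
from h import *
o=get_obs(); print(o["eef_pos"],o["grip_width"],o["grasp_force"])
p,d,K,M=shot("wrist","w5")
cv2.imwrite("pics/w5b.png",cv2.resize(p,(800,600),interpolation=cv2.INTER_CUBIC))
```

```text
[ 0.6481572  -0.03432548  0.09881321] 0.02106787054917671 59.04580762668047
```

View pics/w5b.png

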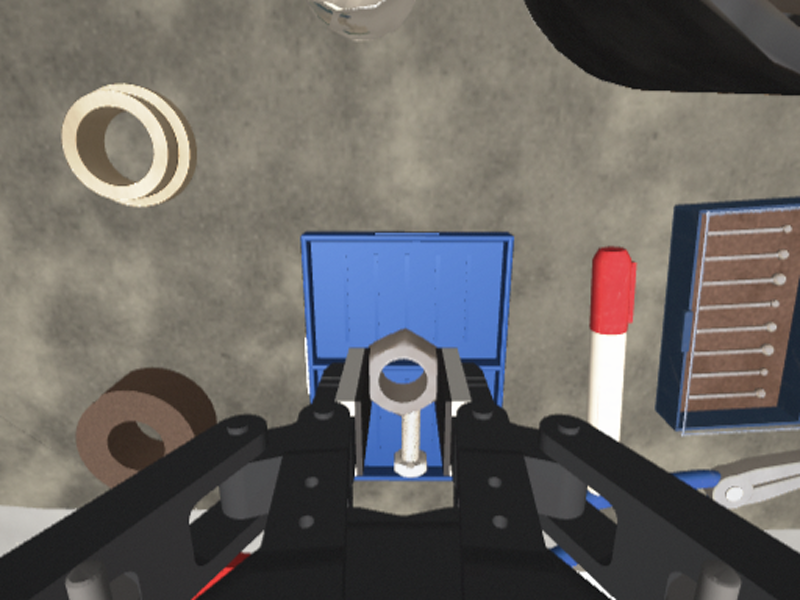

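Wrist view 5: bolt lies in the lower bay (head at (410,463), inside the wall), nut held centred over the upper bay (309–506, 240–360).

apply_moves(targets=[[[0.03,0,-0.7,0,-1],[0,0,-0.7,0,-1],[0,0,-0.3,0,-1],[0,0,-0.12,0,-1],[0,0,0,0,-1],[0,0,0,0,-0.4],[0,0,0,0,-0.2],[0,0,0,0,0]]])

```text
clock: 9.85
eef_pos: [0.6517, -0.0344, 0.0288]
tool_rot: [0.695, 0.719, 0.001, 0.001]
ft_force: [-1.1, 0.5, 0.2]
grip_width: 0.0423
grasp_force: 0.0
```

apply_moves(targets=[[[0,0,0,0,0],[0,0,0.6,0,0],[0,0,0.9,0,0],[0,0,1,0,0.6],[-0.7,0.5,0.7,0,0.6],[-0.8,0.6,0,0,0.6],[-0.8,0.6,0,0,0.6],[-0.8,0,0,-2,0.6]]])

```text
clock: 10.52
eef_pos: [0.5273, 0.0356, 0.1545]
tool_rot: [0.707, 0.707, 0.002, 0.0]
ft_force: [-0.2, 0.1, 0.5]
grip_width: 0.0679
grasp_force: 0.0
```

apply_moves(targets=[[[0,0,-0.8,0,0.6],[0,0,0,0,0.6],[0,0,0,0,0.6],[0,0,0,0,0.6]]])

```text
clock: 10.85
eef_pos: [0.5291, 0.0323, 0.122]
tool_rot: [0.708, 0.706, 0.001, 0.001]
ft_force: [-0.1, -0.2, 0.6]
grip_width: 0.0684
grasp_force: 0.0
```

Run:
```python
from h import *
o=get_obs(); print(o["eef_pos"],o["grip_width"],o["tool_rot"])
p,d,K,M=shot("wrist","w6")
cv2.imwrite("pics/w6b.png",cv2.resize(p,(800,600),interpolation=cv2.INTER_CUBIC))
```

```text
[0.52914631 0.03233502 0.12197867] 0.06838183459640017 [7.07917104e-01 7.06295138e-01 5.43218358e-04 5.06888332e-04]
```

View pics/w6b.png

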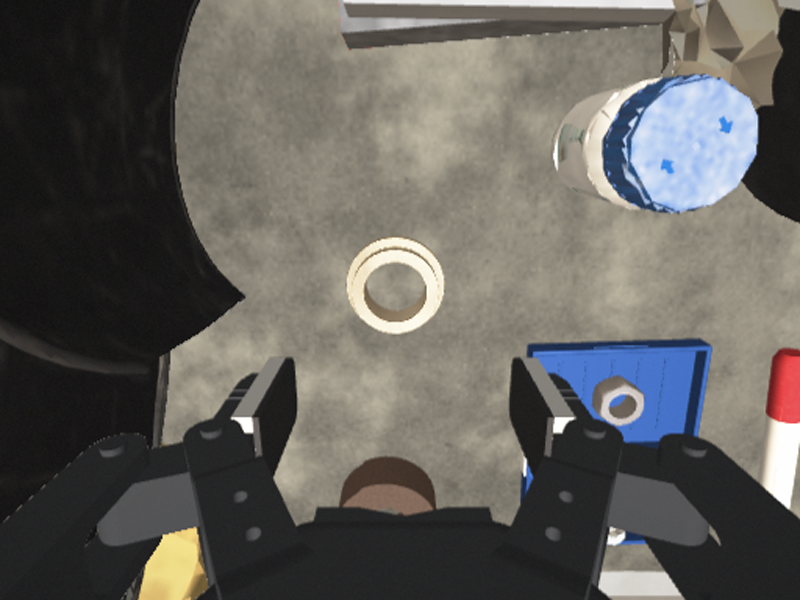

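Wrist view 6: nut lies flat in the upper bay (617,400); collar flange centre about (395.5,285).

Run:
```python
from h import *
s=.64; t=np.array([.5291,.0323,.122])
print("collar",at("w6",395.5*s,285*s,.007), "axis px",proj("w6",[.5291,.0323,.007])/s)
for q in[(395.5,237),(347,285),(444,285)]: print(at("w6",q[0]*s,q[1]*s,.007))
```

```text
collar [0.5264648  0.03453028 0.007     ] axis px [400.47404886 289.01501933]
[0.52660353 0.06028389 0.007     ]
[0.50072828 0.03458645 0.007     ]
[0.55222014 0.03447407 0.007     ]
```

Run:
```python
from h import *
for f,t,hw in(("w1",[.4894,-.0288,.338],.0427),("w6",[.5291,.0323,.122],.0342),("w2",[.5345,-.043,.0975],.0214),("w5",[.6482,-.0343,.0988],.0106),("w3",[.6502,-.0990,.1423],.0035)):
    z=np.load("pics/%s.npz"%f); c=np.array(imaging.get_calibration("wrist")["hand_eye"]); d=z["d"]; v,u=np.indices(d.shape)
    P=np.linalg.inv(z["K"])@np.stack([u*d,v*d,d]).reshape(3,-1); P=(c[:3,:3]@P).T+c[:3,3]
    a=abs(P[:,1]); m=(a>hw-.003)&(a<hw+.012)&(abs(P[:,0])<.013)&(P[:,2]<.022)&(P[:,2]>-.03)
    print(f,hw*2,m.sum(),np.percentile(P[m][:,2],[90,97,99,100]).round(4), P[m][:,0].max().round(4))
```

```text
w1 0.0854 4196 [-0.0017  0.0019  0.0037  0.0058] 0.0122
w6 0.0684 4230 [0.0028 0.0072 0.0092 0.0116] 0.0126
w2 0.0428 3666 [0.0066 0.0112 0.0137 0.0169] 0.013
w5 0.0212 3749 [0.0099 0.0133 0.0172 0.0216] 0.013
w3 0.007 3534 [0.0121 0.0131 0.0138 0.0167] 0.013
```

apply_moves(targets=[[[-0.08,0.055,-0.6,0,0.6],[0,0,-0.9,0,0.6],[0,0,-0.8,0,0.6],[0,0,-0.36,0,0.6],[0,0,0,0,0.6],[0,0,0,0,0.6]]])

```text
clock: 11.4
eef_pos: [0.5257, 0.0344, 0.0147]
tool_rot: [0.708, 0.706, -0.0, -0.0]
ft_force: [-0.1, 0.5, 0.1]
grip_width: 0.0682
grasp_force: 0.0
```

apply_moves(targets=[[[0,0,0,0,0.3],[0,0,0,0,0],[0,0,0,0,-1],[0,0,0,0,-1],[0,0,0,0,-1]]])

```text
clock: 11.82
eef_pos: [0.5262, 0.0347, 0.017]
tool_rot: [0.708, 0.706, 0.001, 0.001]
ft_force: [-1.5, -0.2, 5.9]
grip_width: 0.0464
grasp_force: 60.6
```

Width is a little small for a 52 mm flange: regrip lower.

apply_moves(targets=[[[0,0,0,0,0.4],[0,0,0,0,0.5],[0,0,0,0,0.5],[0,0,-0.06,0,0.5],[0,0,-0.05,0,0.5],[0,0,0,0,0.5]]])

```text
clock: 12.32
eef_pos: [0.525, 0.0347, 0.011]
tool_rot: [0.708, 0.706, 0.0, 0.0]
ft_force: [-1.9, -0.6, 8.1]
grip_width: 0.0638
grasp_force: 4.0
```

apply_moves(targets=[[[0,0,0,0,0.35],[0,0,0,0,0.25],[0,0,0,0,-1],[0,0,0,0,-1],[0,0,0,0,-1]]])

```text
clock: 12.73
eef_pos: [0.526, 0.0348, 0.0144]
tool_rot: [0.708, 0.706, 0.002, 0.001]
ft_force: [-6.6, -0.4, 30.1]
grip_width: 0.0478
grasp_force: 64.9
```

apply_moves(targets=[[[0,0,0.15,0,-1],[0,0,0.6,0,-1],[0,0,1,0,-1],[0,0,1,0,-1],[0,0,1,0,-1],[0,0,1,0,-1],[0,0,1,0,-1],[0,0,0.4,0,-1]]])

```text
clock: 13.4
eef_pos: [0.5265, 0.0348, 0.2616]
tool_rot: [0.708, 0.706, 0.003, 0.003]
ft_force: [0.9, 0.4, -1.1]
grip_width: 0.0471
grasp_force: 62.6
```

apply_moves(targets=[[[-0.385,0.94,0,5,-1],[-0.385,0.94,0,5,-1],[-0.385,0.94,0,5,-1],[-0.385,0.94,0,5,-1],[-0.385,0.94,0,5,-1],[-0.385,0.94,0,5,-1],[-0.385,0.94,0,5,-1],[0,0,0,0,-1]]])

```text
clock: 14.07
eef_pos: [0.4136, 0.3039, 0.255]
tool_rot: [0.458, 0.889, 0.0, -0.002]
ft_force: [0.4, -0.1, -1.7]
grip_width: 0.047
grasp_force: 62.6
```

apply_moves(targets=[[[0,0,-0.8,0,-1],[0,0,-0.8,0,-1],[0,0,0,0,-1],[0,0,0,0,-1]]])

```text
clock: 14.4
eef_pos: [0.4151, 0.2965, 0.19]
tool_rot: [0.463, 0.887, -0.003, -0.002]
ft_force: [0.3, -0.6, -1.4]
grip_width: 0.0472
grasp_force: 63.0
```

Run:
```python
from h import *
o=get_obs(); print(o["eef_pos"],o["grip_width"],o["grasp_force"])
p,d,K,M=shot("wrist","w7")
cv2.imwrite("pics/w7b.png",cv2.resize(p,(800,600),interpolation=cv2.INTER_CUBIC))
```

```text
[0.41513879 0.29654948 0.19004696] 0.04720318968948128 62.98677971237339
```

View pics/w7b.png

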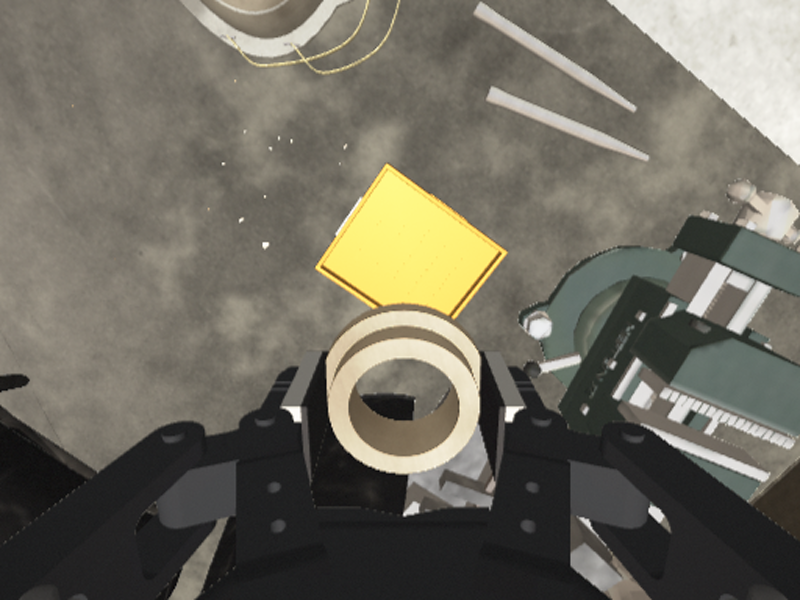

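Wrist view 7: collar held level; yellow tray corners (388,165),(507,253),(316,267); vise to the right (nearest (525,370)).

Run:
```python
from h import *
s=.64; t=np.array([.4155,.2965,.19])
a,b,c=[at("w7",u*s,v*s,.012)[:2] for u,v in[(388,165),(507,253),(316,267)]]
print(a,b,c,"centre",(b+c)/2,np.linalg.norm(a-b),np.linalg.norm(a-c)); print("yaw",np.degrees(np.arctan2(*(b-a)[::-1])),np.degrees(np.arctan2(*(a-c)[::-1])))
C=np.vstack([cloud(f)[m] for f in("w7","top0","scene0") for m in [np.ones((384,512),bool)]])
C=C[(C[:,2]>.03)&(C[:,2]<.16)]; yaw=np.radians(35); c0=np.array([.418,.298])
q=(C[:,:2]-c0); ty=q@[np.cos(yaw),np.sin(yaw)]; tx=q@[-np.sin(yaw),np.cos(yaw)]
m=(abs(tx)<.06)&(abs(ty)<.16)
for lo in(.03,.06,.09,.12): k=m&(C[:,2]>lo)&(C[:,2]<lo+.03); print(lo,np.percentile(ty[k&(ty>0)],[0,1,5]) if (k&(ty>0)).any() else None, ty[k&(ty<0)].max(initial=-1))
```

```text
[0.37212837 0.34136191] [0.46783474 0.33997951] [0.37002595 0.25988486] centre [0.41893035 0.29993218] 0.09571635997077665 0.08150417323013683
yaw -0.8275330620329987 88.52187656355588
0.03 [0.10855292 0.1126211  0.11491687] -1.0
0.06 [0.10656372 0.11109301 0.11497303] -1.0
0.09 [0.10567144 0.10871716 0.11572517] -1.0
0.12 [0.11810393 0.1189346  0.12191927] -1.0
```

apply_moves(targets=[[[0.07,0.06,-0.8,0,-1],[0,0,-0.9,0,-1],[0,0,-0.9,0,-1],[0,0,-0.9,0,-1],[0,0,-0.4,0,-1],[0,0,-0.25,0,-1],[0,0,-0.1,0,-1],[0,0,0,0,-1]]])

```text
clock: 15.12
eef_pos: [0.421, 0.3009, 0.0232]
tool_rot: [0.463, 0.886, 0.001, 0.0]
ft_force: [-0.6, -0.2, -1.0]
grip_width: 0.0474
grasp_force: 63.0
```

apply_moves(targets=[[[0,0,0,0,-1]]])

```text
clock: 15.2
eef_pos: [0.4215, 0.3013, 0.0241]
tool_rot: [0.463, 0.886, 0.002, 0.001]
ft_force: [-0.1, 0.7, -1.7]
grip_width: 0.0475
grasp_force: 63.0
```

apply_moves(targets=[[[-0.05,-0.04,-0.08,0,-1],[0,0,-0.05,0,-1],[0,0,0,0,-1]]])

```text
clock: 15.45
eef_pos: [0.4181, 0.2989, 0.0177]
tool_rot: [0.463, 0.887, 0.001, 0.0]
ft_force: [-0.5, -0.7, -1.4]
grip_width: 0.0473
grasp_force: 63.4
```

Nearly on the floor; open gently just past the collar, rise.

apply_moves(targets=[[[0,0,0,0,0.15],[0,0,0,0,0.22],[0,0,0,0,0.28],[0,0,0,0,0.32],[0,0,0,0,0.32]]])

```text
clock: 15.87
eef_pos: [0.4179, 0.2988, 0.0172]
tool_rot: [0.463, 0.887, 0.0, 0.0]
ft_force: [1.2, 0.4, -1.0]
grip_width: 0.056
grasp_force: 0.0
```

apply_moves(targets=[[[0,0,0.3,0,0.32],[0,0,0.8,0,0.32],[0,0,1,0,0.6],[0,0,1,0,0.6],[0,0,1,0,0.6],[0,0,1,0,0.6],[0,0,0.8,0,0.6]]])

```text
clock: 16.45
eef_pos: [0.418, 0.2989, 0.2566]
tool_rot: [0.463, 0.887, 0.002, 0.001]
ft_force: [1.2, 0.8, -0.4]
grip_width: 0.0684
grasp_force: 0.0
```

apply_moves(targets=[[[0.234,-0.916,0,-5,0.85],[0.234,-0.916,0,-5,0.85],[0.234,-0.916,0,-5,0.85],[0.234,-0.916,0,-5,0.85],[0.234,-0.916,0,-5,0.85],[0.234,-0.916,0,-5,0.85],[0.234,-0.916,0,-5,0.85],[0.234,-0.916,0,0,0.85]]])

```text
clock: 17.12
eef_pos: [0.4926, 0.0038, 0.2532]
tool_rot: [0.709, 0.705, 0.0, 0.0]
ft_force: [0.3, 0.4, -0.5]
grip_width: 0.0789
grasp_force: 0.0
```

apply_moves(targets=[[[0.234,-0.916,0,0,0.85],[0.234,-0.916,0,0,0.85],[0.234,-0.916,0,0,0.85],[0,0,-0.8,0,0.85],[0,0,-1,0,0.85],[0,0,-1,0,0.85],[0,0,0,0,0.85],[0,0,0,0,0.85]]])

```text
clock: 17.78
eef_pos: [0.5186, -0.104, 0.1394]
tool_rot: [0.708, 0.706, -0.002, -0.003]
ft_force: [0.2, -0.1, 0.7]
grip_width: 0.0792
grasp_force: 0.0
```

Run:
```python
from h import *
o=get_obs(); print(o["eef_pos"],o["grip_width"],o["tool_rot"])
p,d,K,M=shot("wrist","w8")
cv2.imwrite("pics/w8b.png",cv2.resize(p,(800,600),interpolation=cv2.INTER_CUBIC))
```

```text
[ 0.51856559 -0.10403191  0.13935954] 0.07922079471484722 [ 0.70787375  0.70633214 -0.00171171 -0.00259629]
```

View pics/w8b.png

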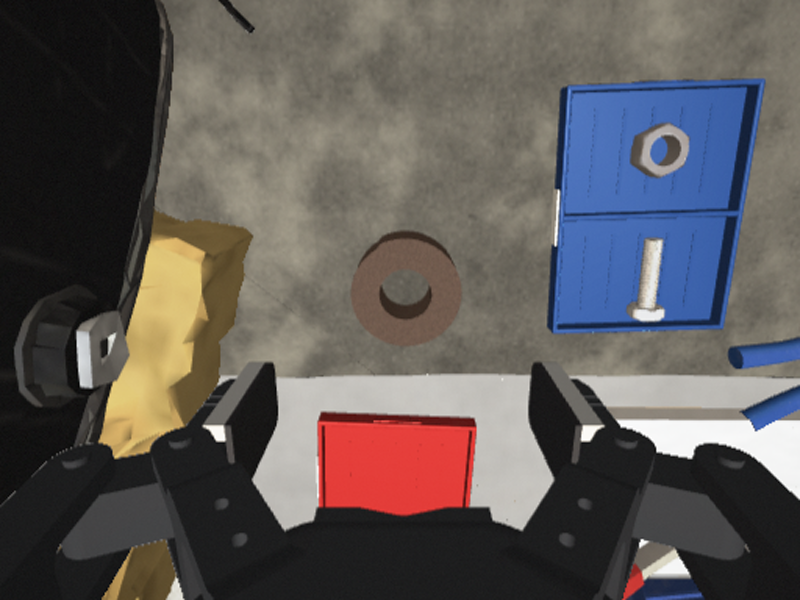

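Wrist view 8: nut (661,150) and bolt (651,240)-(647,318) both inside their bays; roll top centre (406,292); red tray below.

Run:
```python
from h import *
s=.64
print("roll",at("w8",406*s,292*s,.025),"axis",proj("w8",[.519,-.104,.025])/s)
P=np.array([at("w8",u*s,v*s,.012)[:2] for u,v in[(318,413),(476,420)]]);print(P, "red yaw",np.degrees(np.arctan2(*(P[1]-P[0])[::-1])))
print("head end",at("w8",647*s,320*s,.012),"wall inner",at("w8",640*s,328*s,.012))
C=cloud("w8");m=(C[...,2]>.03)&(C[...,1]>-.19)&(C[...,1]<-.03)&(C[...,2]<.3); m[230:]=False; q=C[m]; print("nearest obstacle x",q[:,0][q[:,0]<.5].max(), q[(q[:,2]>.1)][:,0].max())
```

```text
roll [ 0.52059396 -0.10540464  0.025     ] axis [403.00086348 289.46862249]
[[ 0.46728782 -0.18615577]
 [ 0.56335435 -0.19083704]] red yaw -2.7897859476223257
head end [ 0.65788076 -0.12599899  0.012     ] wall inner [ 0.654589   -0.13087167  0.012     ]
nearest obstacle x 0.4335699604653108 0.5197977598619192
```

apply_moves(targets=[[[0.04,-0.03,-0.7,0,0.85],[0,0,-0.9,0,0.85],[0,0,-0.9,0,0.85],[0,0,-0.36,0,0.85],[0,0,0,0,0.85],[0,0,0,0,0.85],[0,0,0,0,0.5]]])

```text
clock: 18.42
eef_pos: [0.5253, -0.106, 0.0299]
tool_rot: [0.708, 0.707, 0.002, 0.003]
ft_force: [-0.2, 1.0, 0.2]
grip_width: 0.0685
grasp_force: 0.3
```

apply_moves(targets=[[[0,0,0,0,-1],[0,0,0,0,-1],[0,0,0,0,-1],[0,0,0,0,-1],[0,0,0,0,-1]]])

```text
clock: 18.83
eef_pos: [0.5247, -0.106, 0.0304]
tool_rot: [0.708, 0.706, 0.002, 0.003]
ft_force: [-2.7, 0.2, 8.6]
grip_width: 0.0563
grasp_force: 62.0
```

apply_moves(targets=[[[0,0,0,0,0.6],[0,0,0,0,0.7],[0,0,0,0,0.7],[0,0,-0.1,0,0.7],[0,0,0,0,0.7],[0,0,0,0,0.7]]])

```text
clock: 19.33
eef_pos: [0.5218, -0.1055, 0.0221]
tool_rot: [0.708, 0.706, -0.0, -0.0]
ft_force: [-0.3, -0.1, 0.6]
grip_width: 0.0728
grasp_force: 0.0
```

apply_moves(targets=[[[0,0,0,0,-1],[0,0,0,0,-1],[0,0,0,0,-1],[0,0,0,0,-1],[0,0,0,0,-1]]])

```text
clock: 19.75
eef_pos: [0.5227, -0.1057, 0.0231]
tool_rot: [0.708, 0.706, 0.0, 0.0]
ft_force: [1.7, 0.8, 5.0]
grip_width: 0.0571
grasp_force: 64.3
```

apply_moves(targets=[[[0,0,0.4,0,-1],[0,0,0.9,0,-1],[0,0,1,0,-1],[0,0,0.7,-2,-1],[-0.05,-0.79,0,0,-1],[-0.05,-0.79,0,0,-1],[-0.05,-0.79,0,0,-1],[-0.05,-0.79,0,0,-1]]])

```text
clock: 20.42
eef_pos: [0.5137, -0.2328, 0.1422]
tool_rot: [0.72, 0.694, -0.0, -0.0]
ft_force: [0.6, -0.3, -1.5]
grip_width: 0.0571
grasp_force: 64.4
```

apply_moves(targets=[[[0,0,0,0,-1],[0,0,0,0,-1],[0,0,0,0,-1]]])

```text
clock: 20.67
eef_pos: [0.5135, -0.2316, 0.1417]
tool_rot: [0.72, 0.694, -0.0, -0.001]
ft_force: [-0.3, -0.1, -1.1]
grip_width: 0.0571
grasp_force: 64.4
```

Run:
```python
from h import *
o=get_obs(); print(o["eef_pos"],o["grip_width"],o["tool_rot"])
p,d,K,M=shot("wrist","w9"); shot("top","top9")
t=np.load("pics/top9.npz")["p"]
cv2.imwrite("pics/w9b.png",np.hstack([cv2.resize(p[180:384,130:400],(500,378)),cv2.resize(t[200:330,100:230],(290,290),interpolation=cv2.INTER_CUBIC)[:, :] if 0 else cv2.copyMakeBorder(cv2.resize(t[230:310,110:190],(300,300),interpolation=cv2.INTER_CUBIC),0,78,0,0,0)]))
```

```text
[ 0.51353763 -0.23158363  0.14167231] 0.057071218910298316 [ 7.20227393e-01  6.93737138e-01 -1.92088672e-04 -1.11725251e-03]
```

View pics/w9b.png

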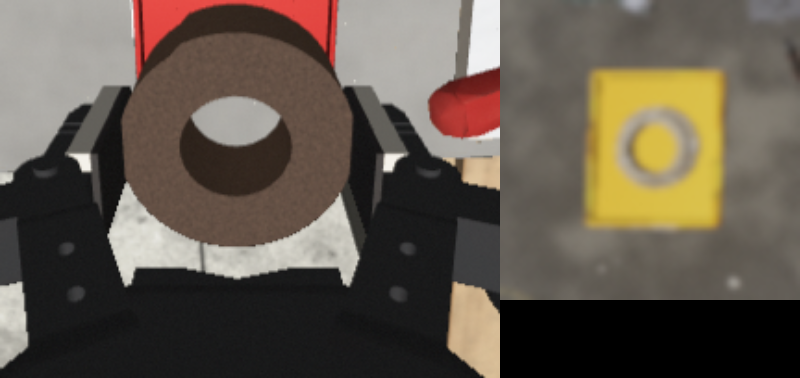

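Collar sits centred in the yellow tray; roll held above the red tray with x centred (red edges 137 and 333 in the crop). Check y by the tray's far edge.

Run:
```python
from h import *
p=np.load("pics/w9.npz")["p"].astype(int); m=(p[...,2]>120)&(p[...,1]<80)&(p[...,0]<80)
r=[np.argwhere(m[60:,c]).min()+60 for c in(230,257,285)]; print(r)
y=[at("w9",c,v,.012) for c,v in zip((230,257,285),r)]; print(np.round(y,4)); y=np.mean(y,0); print("centre y",y[1]-.042)
```

```text
[np.int64(137), np.int64(137), np.int64(138)]
[[ 0.4923 -0.1928  0.012 ]
 [ 0.5151 -0.1937  0.012 ]
 [ 0.5387 -0.1954  0.012 ]]
centre y -0.23594862487769805
```

apply_moves(targets=[[[0,-0.07,-0.7,0,-1],[0,0,-0.9,0,-1],[0,0,-0.7,0,-1],[0,0,-0.35,0,-1],[0,0,-0.1,0,-1],[0,0,0,0,-1],[0,0,0,0,-1]]])

```text
clock: 21.35
eef_pos: [0.5129, -0.2336, 0.0326]
tool_rot: [0.72, 0.694, -0.001, -0.002]
ft_force: [-6.1, 1.3, -1.9]
grip_width: 0.0571
grasp_force: 65.9
```

Run:
```python
from h import *
o=get_obs(); print(o["ft_force"],o["eef_pos"],o["ft_torque"])
for f in("top0","w9"):
    C=cloud(f); m=(C[...,0]>.54)&(C[...,0]<.66)&(C[...,1]<-.18)&(C[...,1]>-.33)&(C[...,2]>.008)&(C[...,2]<.12)
    if f=="w9": p=np.load("pics/w9.npz")["p"].astype(int); m&=(p[...,2]>p[...,1]+50)
    q=C[m]
    for x in np.arange(.545,.66,.01):
        k=q[abs(q[:,0]-x)<.005]
        if len(k)>2: print(f,round(x,3),len(k),"y",k[:,1].min().round(3),k[:,1].max().round(3),"z",k[:,2].min().round(3),k[:,2].max().round(3))
```

```text
[-6.11656095  1.3356039  -1.92867693] [ 0.51292422 -0.23359731  0.03255268] [0.20097386 0.87565087 0.01989472]
top0 0.545 13 y -0.279 -0.196 z 0.009 0.015
top0 0.555 16 y -0.28 -0.196 z 0.008 0.017
top0 0.565 40 y -0.275 -0.199 z 0.008 0.015
top0 0.585 33 y -0.258 -0.243 z 0.091 0.106
top0 0.595 39 y -0.26 -0.242 z 0.087 0.106
top0 0.605 37 y -0.26 -0.242 z 0.082 0.099
top0 0.615 34 y -0.259 -0.243 z 0.076 0.097
top0 0.625 96 y -0.31 -0.195 z 0.008 0.088
top0 0.635 184 y -0.311 -0.192 z 0.008 0.08
top0 0.645 182 y -0.311 -0.192 z 0.008 0.075
top0 0.655 188 y -0.312 -0.192 z 0.008 0.065
w9 0.545 47 y -0.198 -0.195 z 0.009 0.013
w9 0.555 139 y -0.266 -0.195 z 0.008 0.014
w9 0.565 199 y -0.265 -0.196 z 0.008 0.014
w9 0.585 544 y -0.257 -0.24 z 0.09 0.104
w9 0.595 426 y -0.257 -0.24 z 0.086 0.103
w9 0.605 355 y -0.257 -0.24 z 0.081 0.099
w9 0.615 318 y -0.257 -0.24 z 0.076 0.093
w9 0.625 270 y -0.257 -0.241 z 0.07 0.086
w9 0.635 231 y -0.307 -0.241 z 0.011 0.08
w9 0.645 70 y -0.305 -0.243 z 0.011 0.075
```

The gripper link touches the raised red handle (x≈0.58, y≈-0.25, z≈0.1): back up, turn the jaws 50°, come down again.

apply_moves(targets=[[[0,0,0.6,0,-1],[0,0,1,0,-1],[0,0,1,0,-1],[0,0,0,7,-1],[0,0,0,7,-1],[0,0,0,7,-1],[0,0,0,7,-1],[0,0,0,7,-1]]])

```text
clock: 22.02
eef_pos: [0.516, -0.2352, 0.1395]
tool_rot: [0.475, 0.88, 0.0, 0.003]
ft_force: [-0.0, -0.5, -0.6]
grip_width: 0.0571
grasp_force: 65.6
```

apply_moves(targets=[[[0,0,0,7,-1],[0,0,0,7,-1],[0,0,0,1,-1],[0,0,0,0,-1],[0,0,0,0,-1]]])

```text
clock: 22.43
eef_pos: [0.5151, -0.235, 0.1379]
tool_rot: [0.36, 0.933, -0.0, 0.001]
ft_force: [-0.5, -0.6, -0.8]
grip_width: 0.0569
grasp_force: 65.6
```

apply_moves(targets=[[[-0.02,0.02,-0.7,0,-1],[0,0,-0.9,0,-1],[0,0,-0.7,0,-1],[0,0,-0.3,0,-1],[0,0,0,0,-1],[0,0,0,0,-1]]])

```text
clock: 22.93
eef_pos: [0.5133, -0.2338, 0.0324]
tool_rot: [0.36, 0.933, 0.0, -0.001]
ft_force: [-0.2, 0.7, -0.3]
grip_width: 0.0572
grasp_force: 65.6
```

No contact now. Last few millimetres.

apply_moves(targets=[[[0,0,-0.1,0,-1],[0,0,-0.05,0,-1],[0,0,0,0,-1],[0,0,0,0,-1]]])

```text
clock: 23.27
eef_pos: [0.514, -0.2342, 0.0275]
tool_rot: [0.359, 0.933, -0.0, 0.001]
ft_force: [0.3, 0.0, -0.6]
grip_width: 0.0572
grasp_force: 65.6
```

apply_moves(targets=[[[0,0,-0.02,0,-1],[0,0,0,0,0.38],[0,0,0,0,0.45],[0,0,0,0,0.55],[0,0,0,0,0.6],[0,0,0,0,0.6]]])

```text
clock: 23.77
eef_pos: [0.5136, -0.234, 0.026]
tool_rot: [0.359, 0.933, -0.0, 0.0]
ft_force: [0.3, 0.4, -0.2]
grip_width: 0.0679
grasp_force: 0.0
```

apply_moves(targets=[[[0,0,0.4,0,0.6],[0,0,0.9,0,0.6],[0,0,1,0,0.6],[0,0,1,0,0.6],[0,0,1,0,0.6],[0,0,1,0,0.6],[0,-1,0.5,0,0.6],[0,-1,0,0,0.6]]])

```text
clock: 24.43
eef_pos: [0.5164, -0.3114, 0.2642]
tool_rot: [0.357, 0.934, -0.001, 0.006]
ft_force: [1.0, 0.8, 0.0]
grip_width: 0.0685
grasp_force: 0.0
```

apply_moves(targets=[[[-0.3,-0.9,0,0,0.6],[-0.3,-0.9,0,0,0.6],[0,0,0,0,0.6],[0,0,0,0,0.6]]])

```text
clock: 24.77
eef_pos: [0.4883, -0.3852, 0.2558]
tool_rot: [0.361, 0.932, 0.0, -0.0]
ft_force: [0.4, -0.6, -0.1]
grip_width: 0.0686
grasp_force: 0.0
```

Run:
```python
from h import *
print(get_obs()["eef_pos"])
t,*_=shot("top","topz"); w,*_=shot("wrist","wz")
cv2.imwrite("pics/z.png",np.vstack([cv2.resize(t[110:310,110:410],(800,533),interpolation=cv2.INTER_CUBIC)]))
cv2.imwrite("pics/z2.png",cv2.resize(w,(800,600)))
```

```text
[ 0.48826718 -0.38523765  0.25582728]
```

View pics/z.png

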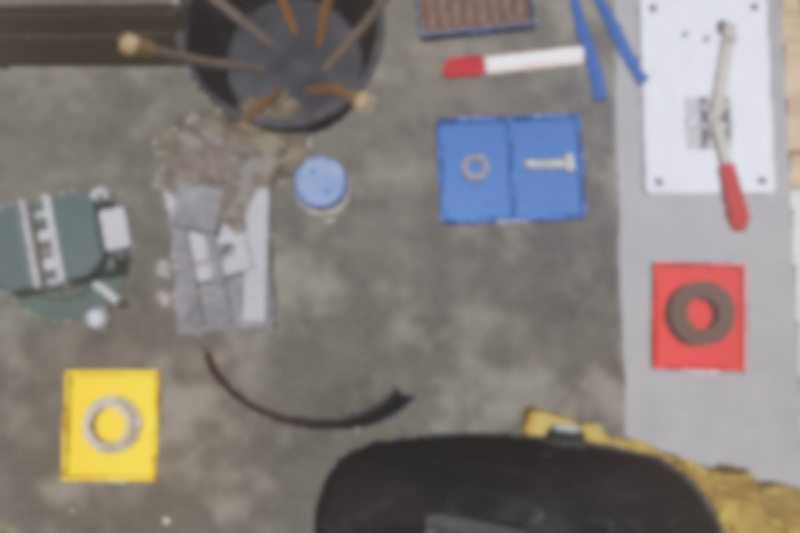

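Final top view: nut (475,166) and bolt (525–576,162) each in a blue bay, collar (112,424) centred in yellow, roll (700,313) inside red; bottle and pen where they were. Handing in.

```bash
python3 -c "
from workcell import order
print(order.job_done())"
```

```text
the job is handed in; nothing more can be done
None
```

I sorted all four parts and handed the job in at about 25 s on the clock: in the last top view the bolt and nut are each in a blue bay, the collar is in yellow and the roll in red, with the bottle and pen unmoved (the gripper briefly touched the raised red tool handle by the red tray at about 6 N).

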